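# Show the air-conditioner remote to the video call

### The arm

A 6-joint arm with a two-finger parallel gripper is mounted at the origin on the work surface. World frame = base frame: x ahead of the robot, y to its left, z up, the work surface at z = 0. Lengths are in m, angles in degrees, forces in N, time in s.
With the tool pointing down it reaches from about 0.3 to 0.75 m from the base axis. Payload 8.5 kg.
Tool frame: the origin (TCP) lies midway between the tips of the shut fingers; the grasp point (between the pads) lies 19 mm behind it; z points along the fingers, y is the line along which they close (so a half turn about z gives the same grasp; the last joint's range is limited). The gripper opens to 85 mm and grips with 20 to 120 N. Pads are 22 mm wide; open, the fingers measure 114 mm over their backs; the gripper's body (76 mm by 85 mm) begins 54 mm behind the grasp point. The pads swing forward as they close: fully open they stand 13 mm farther back than shut.
Start: joints at [51.033, 21.807, 74.336, -0, 83.858, -12.336], TCP at [0.247, 0.492, 0.231] pointing down, gripper open.
Joint ranges: [-178.18, 178.18], [-50.72, 133.34], [12.68, 142.11], [-81.47, 261.47], [9.98, 163.14], [-165.26, 165.26]. Speed limits (degrees/s): [136.94, 136.94, 180, 180, 180, 180].

### API

Orientations are given as a 3x3 rotation matrix whose columns are the frame's x, y, z axes.
In Python, from rig import env gives the robot as it stands. The module is installed in compiled form; this text tells all that it offers.
- The arm moves only by the tool jog_arm, never from a script. Its argument "targets" is a list of rows, each a list of 6 numbers: the shift along the tool's x, y, z in cm, then the turn, a rotation vector about the tool's x, y, z in degrees. A call has 1 to 8 rows; each row is the pose to reach, as a shift and turn from the pose commanded when the call began, along the tool's axes at that moment; what a row does not reach only later rows make up. A row lasts 1/12 s, in which the tool goes at most 41.7 mm and 7.16 degrees, less where a joint would pass 70% of its speed; a pose out of reach is approached as far as the arm can. A call with a gripper value outside its range is refused whole. "hand" is the opening, from 0 (shut) to 1 (fully open), set as the call begins (left out, the last holds). The fingers move at their own pace and stop on an object; "newtons" is the grip in N (left out, the last holds). Time passes only in rows, so rows that repeat a pose let the fingers close. It gives the time, the measured TCP pose, the force, the opening and the grip force at its end, in the units of the state.
- env.observe(): the state, without advancing time (a new reading comes with each control period).
- env.get_image(name): name is "scene" or "top" or "wrist"; returns a dict with "frame" (480x640x3 uint8, red, green, blue), "depth" (480x640 float32, m along the optical axis (not along the pixel's ray), 0 where there is no reading), "fovy" (degrees; the focal length in pixels is half the picture's height over the tangent of half this angle, whatever the lens; pixels are square), "cx", "cy" (the principal point, pixels), "cam_to_world" (4x4, takes a point from camera to world coordinates). Camera axes: x right, y down, z forward; pixel columns grow to the right and rows downward; lengths in m; the calibration is good to about 2 mm. A picture is of the moment at which its call begins.
- env.close_job(): hands the job in; it is judged then, once.
Trained networks look in the newest picture that a camera, given by its name, has taken for a name from the list of things; names that differ only in an ending like _2 or _b are one class to them, and where a whole thing is asked for, a point or a joint stands for the part that bears it (a point fixed in the world has none). Each returns a list of dicts, best first, with "score" (0 to 1); they miss things now and then, are a little off and sometimes report something else, mostly with a low value. They report only what shows in the picture. A call takes as long as a camera call. They do not tell look-alikes from the thing itself.
- env.regions_of(camera, target): "pixels" (480x640 bool, what is visible of it) and "point" ([row, column] in pixels, amid what is visible of it).
The state is a dict: "time_s": time; "q": joint angles; "qvel": joint speeds; "joint_efforts": joint torques, N m; "position": TCP position; "tool_rot": TCP orientation; "ft_force": force on the tool from outside, world axes, zero at the start; "wrist_torque": the same for the moment, N m; "grip_width": finger opening in m; "gripper_force": force on a finger pad.
Only numpy, scipy, OpenCV 4.12 (cv2) and the standard library are available. Lean on these libraries where they do the work, as an engineer would, in place of code of your own. Each camera call takes 0.05 s, during which the arm holds its last target. There are 200 camera calls.

### The job

Slide the cane tray out from under the lamp shade, keeping it flat on the table, until it sits square and wholly on the felt mat. Then lift the white air-conditioner remote out of it and show the label on its back to the phone's front camera for the service desk on the call: about 20 cm straight out from the lens, in the middle of its view, back squarely to the camera and its length running the same way as the phone's. Finish while still holding it there in the air, with the black remote left in the tray, the tray on the mat, and the lamp, phone and everything else on the table undisturbed.

Things in the scene. Friction and masses are not known exactly. Their poses are not given: they have to be found in the camera images.
- lamp: Bedside lamp, fixed: round wooden foot of radius 55 mm under a barrel-shaped woven bamboo shade, which spans heights 145 to 385 and has radius 85 at its ends and 130 at its middle. Origin: centre of the foot, on the table. Not to be bumped (5 N is too much).
- tray: Loose open tray of brown cane, 205 mm (x) by 240 (y), walls 40 high and 7 thick, inner floor 5 above its underside, 0.3 to 0.5 kg. An arched handle stands on the middle of each 205 mm end wall. Origin: centre of the underside; z up; its +y end points to the robot's left. It starts with its far side under the lamp shade, the two remotes side by side in it.
- tray_handle (a point): Middle of the bar of the tray's left (+y) handle, 116.5 mm along y from the tray's centre and 72 above the table: a round cane bar 10 thick, running straight along the tray's x for 70, free to pinch from above. The right handle is the same.
- mat: Thin green-grey felt mat lying on the table to the left of the tray, 270 mm (x) by 310 (y), 1 thick (too thin to catch the tray). Origin: its centre at table height; its x and y match the tray's x and y when the tray sits square.
- ac_remote: White air-conditioner remote, loose in the tray: 140 mm (x) by 48 (y) by 20 thick (z), 0.08 to 0.17 kg, with a grey-green display on its face and a silver label in the middle of its back. Origin: middle of its back (underside as it lies); z out of its button face (up), x along its length to the display end. It lies along the tray's x, 25 mm or more free on either side.
- tv_remote: The black TV remote, loose in the same tray beside the white one (either side): 165 mm (x) by 42 (y) by 18 thick. Origin: middle of its underside, x along its length.
- phone: Black smartphone, 150 by 72 by 8 mm, on end in a fixed aluminium stand (base 100 by 80), leaning back 50 degrees, facing roughly the robot; not to be bumped (5 N). Origin: its front camera, 7 below the middle of its top edge, 128 above the table. z: straight out of the screen, the way the camera looks (50 degrees upward); x along its length to the top edge; y across.
- book: Black hardback book, 210 by 140 by 28 mm, lying flat, to be left alone. Origin: centre of underside.
- case: Brown spectacle case, 60 by 160 by 34 mm, to be left alone. Origin: centre of underside.
- tumbler: Green glass tumbler, radius 36 mm, 100 high, empty, to be left alone. Origin: centre of underside.
- jar: Blue cream jar, radius 30 mm, 50 high, to be left alone. Origin: centre of underside.
- pillbox: Blue seven-day pill box, 45 by 150 by 22 mm, to be left alone. Origin: centre of underside.
- clock: White digital alarm clock, 50 by 110 by 90 mm high, to be left alone. Origin: centre of underside.
Things that resemble listed ones, but are neither listed nor needed, are in the scene too. What is shaped like the ac_remote but red is not meant.

How it is judged:
By the outcome, as a careful person would: the job done as asked, in the order asked, and still so for the second after the job is handed in, while the arm keeps its last pose, push and grip.
It also fails if it takes over 54 s, if anything falls off the work surface, if the arm or the gripper's body presses on something with over 40 N, if the wrist force passes 120 N, or if a joint passes its speed limit or range.

## Working session

There is one attempt and no reset: what is moved stays moved. The work goes in short steps, Python scripts to look and compute and a tool call to move; the robot and the scene stay as the last step left them, time stands still between calls to the robot, and variables do not carry over. Pictures are saved under pics/ and viewed, at most 10 in all, crops included, and the job is handed in when it is done.

Besides the shell and the picture viewer there is one more tool, called after "Request:" by a JSON object that holds its "op" and its "data". jog_arm: Moves the arm, as the interface text tells. Its arguments: {"type":"object","properties":{"targets":{"type":"array","items":{"type":"array","items":{"type":"number"}}},"hand":{"type":"number"},"newtons":{"type":"number"}},"required":["targets"]}

```bash
mkdir -p pics; cat > h.py <<'E'
import numpy as np, cv2
from rig import env
def img(n,save=None):
    d=env.get_image(n)
    if save: cv2.imwrite('pics/'+save,d['frame'][:,:,::-1])
    return d
def pts(d):
    f=240/np.tan(np.radians(d['fovy']/2)); z=d['depth']
    v,u=np.mgrid[0:480,0:640]
    P=np.stack([(u-d['cx'])/f*z,(v-d['cy'])/f*z,z],-1)
    T=d['cam_to_world']; W=P@T[:3,:3].T+T[:3,3]; W[z==0]=np.nan
    return W
E
python3 - <<'E'
from h import *
np.set_printoptions(precision=3,suppress=True)
s=env.observe(); print(s['time_s'],s['position'],s['tool_rot'])
for c in ['scene','top']:
    d=img(c,c+'0.png'); W=pts(d); print(c,d['fovy'],d['cx'],d['cy'],d['cam_to_world'])
    for t in ['lamp','tray','tray_handle','mat','ac_remote','tv_remote','phone','book','case','tumbler','jar','pillbox','clock']:
        for r in env.regions_of(c,t)[:3]:
            m=r['pixels']; p=W[m]; p=p[~np.isnan(p[:,0])]
            if len(p)==0: continue
            print(t,round(r['score'],2),np.array(r['point']),m.sum(),np.median(p,0),np.percentile(p,2,axis=0),np.percentile(p,98,axis=0))
E
```

```text
0.0 [0.246 0.491 0.231] [[-0.894  0.448 -0.001]
 [ 0.448  0.894 -0.001]
 [ 0.    -0.001 -1.   ]]
scene 48.034491531053916 321.0839540812463 241.25452198184874 [[-0.273  0.845 -0.46   1.199]
 [ 0.962  0.243 -0.124  0.152]
 [ 0.007 -0.477 -0.879  1.414]
 [ 0.     0.     0.     1.   ]]
lamp 0.97 [236.8 177.1] 10279 [ 0.719 -0.32   0.356] [ 0.595 -0.442  0.014] [ 0.803 -0.232  0.388]
lamp 0.52 [280.5 362. ] 9199 [0.535 0.101 0.001] [ 0.391 -0.057 -0.006] [0.665 0.25  0.007]
tray 0.98 [224.9 248.8] 2804 [ 0.473 -0.26   0.009] [ 0.389 -0.376 -0.002] [ 0.604 -0.167  0.077]
tray 0.5 [321.7 254.8] 923 [ 0.763 -0.149  0.021] [ 0.736 -0.221  0.005] [ 0.787 -0.08   0.028]
tray_handle 0.72 [225.6 245. ] 2611 [ 0.473 -0.264  0.009] [ 0.39  -0.378 -0.002] [ 0.603 -0.167  0.075]
mat 0.97 [278.7 361.9] 9172 [0.535 0.102 0.001] [ 0.392 -0.056 -0.006] [0.666 0.25  0.007]
ac_remote 0.91 [160.7 219.6] 570 [ 0.267 -0.433  0.018] [ 0.198 -0.462  0.004] [ 0.329 -0.407  0.026]
ac_remote 0.89 [179.2 280.8] 569 [ 0.276 -0.229  0.019] [ 0.204 -0.252  0.007] [ 0.338 -0.207  0.025]
ac_remote 0.72 [232.8 252.7] 72
[... 2900 characters left out ...]
.323 0.006] [0.413 0.472 0.035]
book 0.37 [174.3 442.6] 8149 [ 0.657 -0.34   0.372] [ 0.564 -0.464  0.211] [ 0.775 -0.238  0.39 ]
case 0.93 [275.1 520.7] 1130 [ 0.454 -0.637  0.031] [ 0.426 -0.716  0.004] [ 0.485 -0.562  0.041]
tumbler 0.6 [229.7 119.4] 672 [0.569 0.555 0.058] [ 0.532  0.511 -0.003] [0.596 0.578 0.102]
tumbler 0.19 [257.3 407.7] 4302 [ 0.502 -0.303  0.007] [ 0.394 -0.428 -0.004] [ 0.605 -0.177  0.076]
jar 0.91 [176.8 233.6] 312 [0.733 0.22  0.047] [0.712 0.196 0.015] [0.761 0.246 0.057]
pillbox 0.57 [174.  357.1] 789 [ 0.756 -0.153  0.021] [ 0.731 -0.226 -0.001] [ 0.785 -0.083  0.03 ]
clock 0.93 [173.6 295.2] 835 [0.734 0.044 0.081] [ 0.712 -0.007 -0.001] [0.772 0.098 0.094]
```

View pics/top0.png

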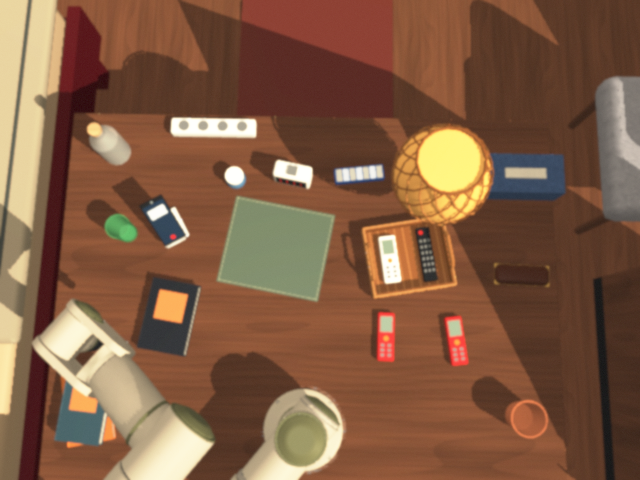

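View pics/scene0.png

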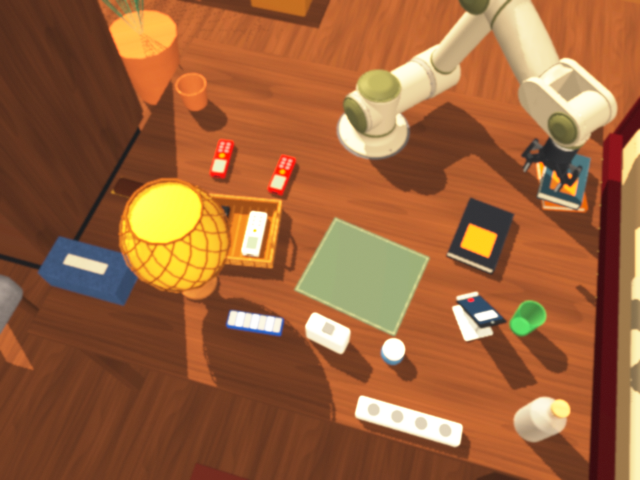

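Candidates in the top view: the white remote in the tray is at (row 257, col 389). The red look-alikes at (334,384) and (340,454) are excluded. The black remote is at (253,427), and the lamp shade covers the tray's far right corner. I choose the white one and will measure the geometry.

```bash
cat > geo.py <<'E'
from h import *
np.set_printoptions(precision=4,suppress=True)
def reg(c,t,near):
    best=None
    for r in env.regions_of(c,t):
        d=np.hypot(*(np.array(r['point'])-near))
        if d<25 and (best is None or r['score']>best['score']): best=r
    return best['pixels'] if best else None
def rect(p):
    (c,s,a)=cv2.minAreaRect((p[:,:2]*1000).astype(np.float32)); return np.array([*c,*s,a])
E
python3 - <<'E'
from geo import *
for c,N in [('scene',dict(tray=(225,249),mat=(279,362),ac_remote=(233,253),phone=(314,481))),('top',dict(tray=(260,410),mat=(246,278),ac_remote=(257,389),tv_remote=(253,427),phone=(221,165)))]:
    d=img(c); W=pts(d)
    for t,n in N.items():
        m=reg(c,t,np.array(n))
        if m is None: print(c,t,'none'); continue
        p=W[m]; p=p[~np.isnan(p[:,0])]
        if t=='mat':
            e=cv2.erode(m.astype(np.uint8),None); q=W[m]; 
            print(c,t,rect(p),p.mean(0))
        elif t=='tray':
            q=p[(p[:,2]>.03)&(p[:,2]<.05)]; print(c,'rim',rect(q),len(q))
            for lo,hi in [(-.25,-.1),(-.5,-.35)]:
                h=W[(W[...,2]>.058)&(W[...,2]<.09)&(W[...,1]>lo)&(W[...,1]<hi)&(W[...,0]>.4)&(W[...,0]<.6)]
                h=h[~np.isnan(h[:,0])]
                if len(h)>3: print('  handle',len(h),h.mean(0),h.min(0),h.max(0),rect(h))
        elif t=='phone':
            cen=np.median(p,0); q=p[p[:,2]>.05]
            for _ in range(6):
                cen=q.mean(0); u,s,v=np.linalg.svd(q-cen); n_=v[2]*np.sign(v[2][2]); q=q[abs((q-cen)@n_)<max(.004,1.5*s[2]/len(q)**.5)]
            print(c,t,len(q),cen,n_,v[0],v[1],np.degrees(np.arcsin(n_[2])), 'ext',np.percentile((q-cen)@v[0],[1,99]),np.percentile((q-cen)@v[1],[1,99]), 'top z',np.percentile(q[:,2],99))
            i=cv2.resize(d['frame'][n[0]-40:n[0]+40,n[1]-50:n[1]+50],None,fx=4,fy=4,interpolation=2); cv2.imwrite(f'pics/ph_{c}.png',i[:,:,::-1])
        else:
            q=p[p[:,2]>.015]; print(c,t,rect(q),np.median(q,0))
a=cv2.imread('pics/ph_scene.png');b=cv2.imread('pics/ph_top.png')
f=cv2.imread('pics/top0.png')[210:310,350:470]; f=cv2.resize(f,(384,320),interpolation=2)
cv2.imwrite('pics/combo.png',np.vstack([np.hstack([a,b]),np.hstack([f,np.zeros((320,416,3),np.uint8)])])[:600])
E
```

```text
scene rim [ 501.7195 -291.3     215.6234  233.6839    9.8751] 662
  handle 116 [ 0.4897 -0.1815  0.0729] [ 0.4315 -0.1954  0.0589] [ 0.5379 -0.1699  0.082 ] [ 484.9534 -182.8884  107.1      10.2582    9.558 ]
scene mat [526.193   97.4331 310.3761 274.861   79.5359] [0.5322 0.0999 0.0007]
scene ac_remote [ 496.6921 -242.0021  144.072    48.6851    7.656 ] [ 0.501  -0.2408  0.0244]
scene phone 771 [0.596  0.4264 0.0951] [-0.5514 -0.3183  0.7711] [0.6659 0.3888 0.6367] [-0.5025  0.8646 -0.0024] 50.455625386931914 ext [-0.0696  0.0607] [-0.0343  0.0361] top z 0.13419312006601156
top rim [ 503.7213 -303.4649  211.7736  246.8815   10.0295] 824
  handle 126 [ 0.482  -0.1888  0.0719] [ 0.4315 -0.2017  0.0582] [ 0.538  -0.1747  0.0877] [ 484.7951 -188.4678  108.3693   10.8496    9.4986]
  handle 131 [ 0.5215 -0.4177  0.0735] [ 0.4713 -0.4303  0.0589] [ 0.5777 -0.4043  0.0851] [ 524.6177 -417.2594  108.3066   12.4444    9.93  ]
top mat [529.8535  92.9405 315.7637 279.0218  80.1189] [ 0.5262  0.0921 -0.0002]
top ac_remote [ 498.1796 -247.7675  137.9359   49.4391    7.2347] [ 0.4976 -0.2469  0.0244]
top tv_remote [ 514.1805 -358.4927  165.5761   43.5992    9.2579] [ 0.5133 -0.3579  0.0223]
top phone 721 [0.5934 0.4222 0.0916] [-0.5597 -0.3104  0.7684] [-0.6705 -0.3753 -0.64  ] [ 0.487  -0.8734  0.0019] 50.20645975487376 ext [-0.0627  0.0655] [-0.0339  0.0358] top z 0.13170435445127726
```

View pics/combo.png

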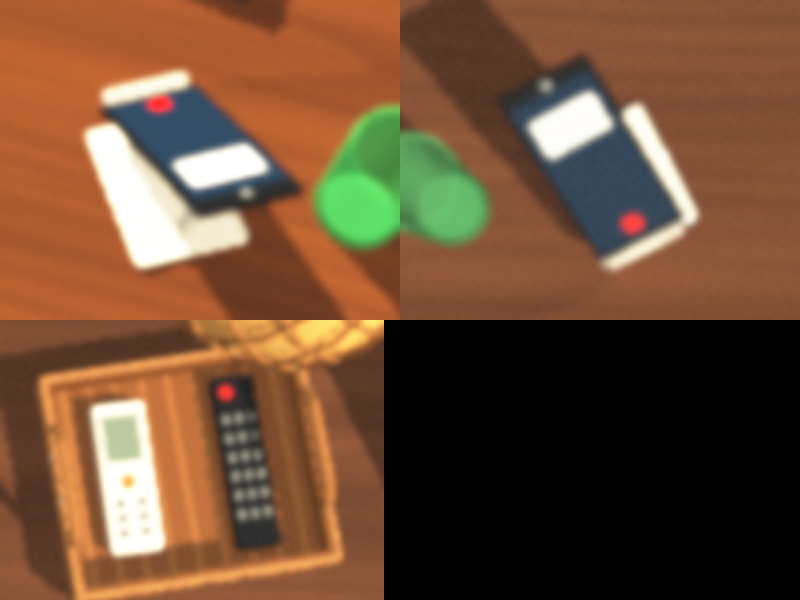

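The crop confirms the white remote, with its display at the far (+x) end, and the lens dot at the phone's upper end: scene pixel (row 323, col 492), top pixel (row 202, col 151). Next I compute the phone frame and the first approach.

```bash
cat >> h.py <<'E'
from scipy.spatial.transform import Rotation as Ro
def down(yaw): # tool down, tool y at azimuth yaw+90
    a=np.radians(yaw); y=np.array([-np.sin(a),np.cos(a),0]); z=np.array([0,0,-1.]); return np.stack([np.cross(y,z),y,z],1)
def rel(pos,R):
    s=env.observe(); R0=np.array(s['tool_rot']); p=np.array(s['position'])
    print('t',round(s['time_s'],2),'pos',p.round(4),'row',(R0.T@(np.array(pos)-p)*100).round(2),Ro.from_matrix(R0.T@R).as_rotvec(degrees=True).round(1),'F',np.round(s['ft_force'],1),'q',np.round(s['q'],0))
E
python3 - <<'E'
from geo import *
out=[]
for c,v,u in [('scene',322.7,492.3),('top',202.3,151.3)]:
    d=img(c); f=240/np.tan(np.radians(d['fovy']/2)); T=d['cam_to_world']
    r=T[:3,:3]@np.array([(u-d['cx'])/f,(v-d['cy'])/f,1]); o=T[:3,3]; out.append((o,r/np.linalg.norm(r)))
    W=pts(d); print(c,'depthpt',W[round(v),round(u)],'ray@.128',o+r*(.128-o[2])/r[2])
(o1,r1),(o2,r2)=out
A=np.stack([r1,-r2],1); t=np.linalg.lstsq(A,o2-o1,rcond=None)[0]; print('tri',o1+t[0]*r1,o2+t[1]*r2)
rel([.485,-.186,.19],down(9.8))
E
```

```text
scene depthpt [0.6335 0.4464 0.1314] ray@.128 [0.6311 0.4478 0.128 ]
top depthpt [0.6285 0.4432 0.1293] ray@.128 [0.628  0.4427 0.128 ]
tri [0.629  0.4489 0.1234] [0.6295 0.4444 0.1222]
t 2.05 pos [0.2465 0.4916 0.2313] row [-51.69 -49.88   4.13] [  0.   -0.  -36.4] F [ 0.4 -0.2 -0.6] q [ 51.  22.  74.   0.  84. -12.]
```

Request:
{"op": "jog_arm", "data": {"targets": [[-4, -4, 0, 0, 0, -5], [-8, -7.5, 0, 0, 0, -10], [-11.5, -11, 0.5, 0, 0, -15], [-15, -14.5, 1, 0, 0, -20], [-18.5, -18, 1, 0, 0, -24], [-22, -21, 1.5, 0, 0, -28], [-25, -24, 2, 0, 0, -32], [-28, -27, 2, 0, 0, -36.4]], "hand": 0.6, "newtons": 60}}

```text
time_s: 2.72
position: [0.3574, 0.1763, 0.2142]
tool_rot: [[-0.985, -0.173, 0.0], [-0.173, 0.985, 0.0], [-0.0, -0.0, -1.0]]
ft_force: [2.3, 0.7, 0.3]
grip_width: 0.0512
gripper_force: 0.0
```

```bash
python3 -c "
from h import *
rel([.485,-.186,.19],down(9.8))"
```

```text
t 2.72 pos [0.3574 0.1763 0.2142] row [ -6.29 -37.89   2.43] [-0.   0.   0.2] F [2.3 0.7 0.3] q [  9.   7.  98.  -0.  75. -91.]
```

Request:
{"op": "jog_arm", "data": {"targets": [[-0.7, -4, 0.3, 0, 0, 0], [-1.4, -8, 0.6, 0, 0, 0], [-2, -12, 1, 0, 0, 0], [-2.7, -16, 1.3, 0, 0, 0], [-3.4, -20, 1.6, 0, 0, 0], [-4, -24, 2, 0, 0, 0], [-4.7, -28, 2, 0, 0, 0], [-5.2, -31, 2, 0, 0, 0]]}}

```text
time_s: 3.38
position: [0.4617, -0.1217, 0.1941]
tool_rot: [[-0.986, -0.168, 0.0], [-0.168, 0.986, -0.0], [-0.0, -0.0, -1.0]]
ft_force: [0.1, 0.3, 0.3]
grip_width: 0.0515
gripper_force: 0.0
```

Request:
{"op": "jog_arm", "data": {"targets": [[-0.2, -1, 0, 0, 0, 0], [-0.2, -1.5, 0, 0, 0, 0], [-0.2, -1.5, 0, 0, 0, 0], [-0.2, -1.5, 0, 0, 0, 0]]}}

```text
time_s: 3.72
position: [0.4652, -0.1319, 0.1943]
tool_rot: [[-0.985, -0.17, -0.0], [-0.17, 0.985, 0.0], [0.0, 0.001, -1.0]]
ft_force: [0.2, 0.3, -0.6]
grip_width: 0.0511
gripper_force: 0.0
```

```bash
python3 - <<'E'
from geo import *
rel([.485,-.186,.19],down(9.8))
d=img('wrist','w1.png'); W=pts(d); print(d['cam_to_world'])
h=W[(W[...,2]>.06)&(W[...,2]<.09)&(abs(W[...,1]+.186)<.03)&(abs(W[...,0]-.485)<.08)]
print(len(h),h.mean(0),rect(h),np.percentile(h[:,2],[10,50,90]))
t=h[h[:,2]>.073]; print(len(t),t.mean(0),rect(t))
E
```

```text
t 3.72 pos [ 0.4652 -0.1319  0.1943] row [-1.03 -5.67  0.43] [ 0. -0. -0.] F [ 0.2  0.3 -0.6] q [ -30.   17.   88.    0.   75. -130.]
[[-0.1703  0.949   0.2654  0.3975]
 [ 0.9854  0.1638  0.0466 -0.1448]
 [ 0.0008  0.2695 -0.963   0.3371]
 [ 0.      0.      0.      1.    ]]
2184 [ 0.4705 -0.1893  0.0744] [ 473.6165 -189.3647   91.9671   10.1913    9.8635] [0.0683 0.0758 0.0774]
1714 [ 0.4779 -0.1882  0.0761] [ 478.4878 -188.5177   78.2668   10.1913    9.8635]
```

View pics/w1.png

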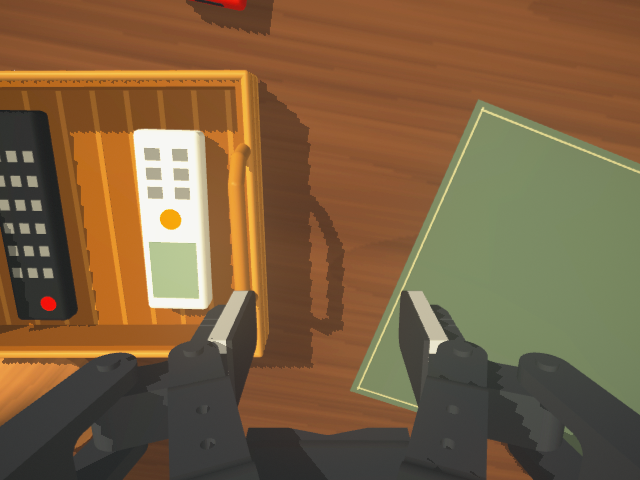

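The wrist view shows the bar at col 240, rows 150–290, clear of the remotes. It lies at (0.485,-0.187) with its top at z=0.077, which agrees with the text.

Request:
{"op": "jog_arm", "data": {"targets": [[-0.5, -2.9, 0.5, 0, 0, 0], [-1, -5.8, 1.5, 0, 0, 0], [-1, -5.8, 4, 0, 0, 0], [-1, -5.8, 7, 0, 0, 0], [-1, -5.8, 10, 0, 0, 0], [-1, -5.8, 12.5, 0, 0, 0], [-1, -5.8, 14, 0, 0, 0], [-1, -5.8, 14, 0, 0, 0]]}}

```text
time_s: 4.43
position: [0.4839, -0.1863, 0.0519]
tool_rot: [[-0.985, -0.171, -0.005], [-0.171, 0.985, 0.003], [0.004, 0.004, -1.0]]
ft_force: [0.2, 0.4, -0.1]
grip_width: 0.0515
gripper_force: 0.0
```

Request:
{"op": "jog_arm", "data": {"targets": [[0, 0, 0, 0, 0, 0], [0, 0, 0, 0, 0, 0], [0, 0, 0, 0, 0, 0], [0, 0, 0, 0, 0, 0], [0, 0, 0, 0, 0, 0], [0, 0, 0, 0, 0, 0]], "hand": 0, "newtons": 60}}

```text
time_s: 4.93
position: [0.4857, -0.188, 0.0558]
tool_rot: [[-0.986, -0.17, 0.002], [-0.17, 0.986, -0.0], [-0.002, -0.001, -1.0]]
ft_force: [-0.3, 5.0, 7.2]
grip_width: 0.0081
gripper_force: 58.6
```

```bash
python3 - <<'E'
from geo import *
rel([.5486,.2099,.054],down(-10.2))
d=img('wrist','w2.png')
for c,n in [('scene',(279,362)),('top',(246,278))]:
    d=img(c); W=pts(d); m=reg(c,'mat',np.array(n))
    if m is not None:
        p=W[m]; p=p[~np.isnan(p[:,0])]; print(c,rect(p))
E
```

```text
t 4.93 pos [ 0.4857 -0.188   0.0558] row [-12.95  38.15   0.18] [-0.   0.1 20. ] F [-0.3  5.   7.2] q [ -34.   30.   93.    0.   56. -134.]
scene [524.7077  97.6689 312.3925 277.6515  79.6064]
top [531.0436  92.2367 314.0741 270.9112  79.5379]
```

Request:
{"op": "jog_arm", "data": {"targets": [[-0.2, 0.7, -0.1, 0, 0, 0.3], [-0.7, 2.1, -0.1, 0, 0, 1.1], [-1.4, 4, -0.1, 0, 0, 2.1], [-2.1, 6.1, -0.1, 0, 0, 3.2], [-2.8, 8.2, -0.1, 0, 0, 4.3], [-3.5, 10.3, -0.1, 0, 0, 5.4], [-4.1, 12.2, -0.1, 0, 0, 6.4], [-4.9, 14.3, -0.1, 0, 0, 7.5]]}}

```text
time_s: 5.85
position: [0.5094, -0.0386, 0.0558]
tool_rot: [[-0.999, -0.038, 0.001], [-0.038, 0.999, -0.001], [-0.001, -0.001, -1.0]]
ft_force: [0.2, -3.4, -2.5]
grip_width: 0.0075
gripper_force: 58.8
```

```bash
python3 - <<'E'
from h import *
rel([.549,.2099,.054],down(-10.3))
E
```

```text
t 5.85 pos [ 0.5094 -0.0386  0.0558] row [-4.9  24.68  0.15] [-0.1  0.1 12.5] F [ 0.2 -3.4 -2.5] q [ -18.   30.   95.   -0.   55. -110.]
```

Request:
{"op": "jog_arm", "data": {"targets": [[-0.2, 1, 0, 0, 0, 0.5], [-0.6, 2.8, 0, 0, 0, 1.4], [-1, 5, 0, 0, 0, 2.5], [-1.4, 7.2, 0, 0, 0, 3.6], [-1.9, 9.4, 0, 0, 0, 4.8], [-2.3, 11.6, 0, 0, 0, 5.9], [-2.7, 13.8, 0, 0, 0, 7], [-3.2, 16, 0, 0, 0, 8.1]]}}

```text
time_s: 6.52
position: [0.5349, 0.1227, 0.0558]
tool_rot: [[-0.995, 0.103, 0.0], [0.103, 0.995, -0.001], [-0.001, -0.001, -1.0]]
ft_force: [0.4, -4.0, -1.3]
grip_width: 0.008
gripper_force: 59.2
```

```bash
python3 - <<'E'
from geo import *
rel([.549,.2099,.054],down(-10.3))
d=img('wrist','w3.png')
E
```

```text
t 6.52 pos [0.5349 0.1227 0.0558] row [-0.51  8.82  0.17] [-0.1  0.   4.4] F [ 0.4 -4.  -1.3] q [  1.  33.  89.  -0.  59. -83.]
```

Request:
{"op": "jog_arm", "data": {"targets": [[-0.1, 1.8, 0, 0, 0, 0.9], [-0.2, 3.6, 0, 0, 0, 1.8], [-0.3, 5.2, 0, 0, 0, 2.6], [-0.4, 6.6, 0, 0, 0, 3.3], [-0.4, 7.7, 0, 0, 0, 3.9], [-0.5, 8.4, 0, 0, 0, 4.2], [-0.5, 8.7, 0, 0, 0, 4.4], [-0.5, 8.7, 0, 0, 0, 4.4]]}}

```text
time_s: 7.23
position: [0.549, 0.2085, 0.0558]
tool_rot: [[-0.984, 0.177, 0.001], [0.177, 0.984, 0.0], [-0.001, 0.001, -1.0]]
ft_force: [-1.0, 1.4, 2.8]
grip_width: 0.0072
gripper_force: 60.1
```

```bash
python3 - <<'E'
from geo import *
rel([.549,.2099,.054],down(-10.3))
for c,n in [('scene',(279,362)),('top',(246,278))]:
    d=img(c,c+'4.png'); W=pts(d)
    k=(W[...,2]>.025)&(W[...,2]<.05)&(W[...,0]>.36)&(W[...,0]<.69)&(W[...,1]<.27)&(W[...,1]>-.1)
    n_,l,st,_=cv2.connectedComponentsWithStats(k.astype(np.uint8)); j=1+st[1:,4].argmax(); q=W[l==j]; print(c,'rim',rect(q),len(q))
    m=reg(c,'ac_remote',np.array(n)*1.); 
a=cv2.imread('pics/top4.png')[170:330,180:400]; b=cv2.imread('pics/scene4.png')[200:360,270:490]
cv2.imwrite('pics/c4.png',cv2.resize(np.vstack([a,b]),None,fx=1.8,fy=1.8,interpolation=2))
E
```

```text
t 7.23 pos [0.549  0.2085 0.0558] row [0.02 0.14 0.18] [0.  0.  0.1] F [-1.   1.4  2.8] q [  9.  36.  82.   0.  62. -71.]
scene rim [527.6938  97.8266 247.999  215.3647  79.0985] 997
top rim [598.5574  35.7688 269.4561 124.5769  47.3348] 392
```

View pics/c4.png

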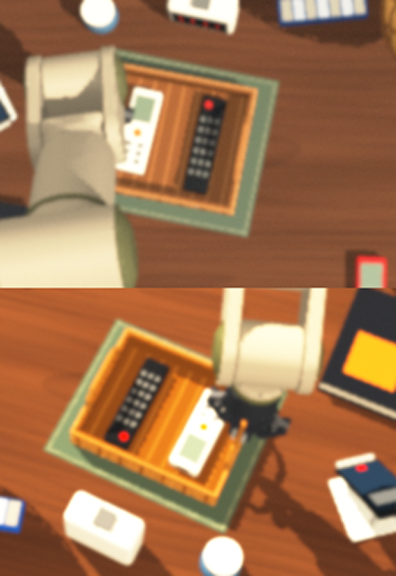

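The tray sits square on the mat: its centre matches the mat's within 3 mm and its yaw within 0.5° in the same view. I release, rise and look at the remote.

Request:
{"op": "jog_arm", "data": {"targets": [[0, 0, 0, 0, 0, 0], [0, 0, 0, 0, 0, 0], [0, 0, 0, 0, 0, 0], [0, 0, 0, 0, 0, 0], [0, 0, -2, 0, 0, 0], [0, 0, -5, 0, 0, 0], [0, 0, -9, 0, 0, 0], [0, 0, -13, 0, 0, 0]], "hand": 0.6}}

```text
time_s: 8.1
position: [0.5483, 0.2076, 0.1863]
tool_rot: [[-0.984, 0.178, -0.002], [0.178, 0.984, -0.0], [0.002, -0.001, -1.0]]
ft_force: [0.8, -0.5, -0.1]
grip_width: 0.0511
gripper_force: 0.0
```

Request:
{"op": "jog_arm", "data": {"targets": [[0, -1, -2, 0, 0, 0], [0, -3, -3, 0, 0, 0], [0, -5, -3, 0, 0, 0], [0, -5.5, -3, 0, 0, 0], [0, -5.5, -3, 0, 0, 0]], "hand": 0.8}}

```text
time_s: 8.52
position: [0.539, 0.1528, 0.2152]
tool_rot: [[-0.984, 0.18, -0.0], [0.18, 0.984, -0.0], [0.0, -0.0, -1.0]]
ft_force: [0.4, 0.5, 0.4]
grip_width: 0.0684
gripper_force: 0.0
```

```bash
python3 - <<'E'
from geo import *
d=img('wrist','w5.png'); W=pts(d)
for r in env.regions_of('wrist','ac_remote')[:2]:
    p=W[r['pixels']]; p=p[~np.isnan(p[:,0])]; p=p[p[:,2]>.015]; print(r['score'],r['point'],rect(p),np.percentile(p[:,2],[10,50,90]))
for c,n in [('scene',(279,362)),('top',(246,278))]:
    d=img(c,c+'5.png'); W=pts(d)
    k=(W[...,2]>.02)&(W[...,2]<.05)&(W[...,0]>.36)&(W[...,0]<.69)&(W[...,1]<.27)&(W[...,1]>-.1)
    if c=='top':
        f=W[(W[...,2]>.03)&(W[...,2]<.05)&(abs(W[...,0]-.528)<.16)&(abs(W[...,1]-.095)<.16)]; print('toprim',rect(f),len(f))
    for r in env.regions_of(c,'ac_remote')[:4]:
        p=W[r['pixels']]; p=p[~np.isnan(p[:,0])]; p=p[p[:,2]>.015]
        if len(p)>50 and p[:,1].mean()>0: print(c,r['score'],r['point'],rect(p),np.median(p[:,2]))
s=env.observe(); print(s['time_s'],s['position'],s['grip_width'])
E
```

```text
0.83 [199.5, 325.3] [538.6617 150.4509  48.0802 139.0853  78.154 ] [0.024  0.0252 0.0263]
scene 0.88 [278.7, 379.3] [542.2126 154.2555  48.1368 137.1446  78.0846] 0.02462157262405662
scene 0.59 [331.7, 331.8] [743.9015  51.4487 110.4975  55.3404  77.832 ] 0.08246336822046618
toprim [526.6103  89.0694 239.9551 212.4962  80.1022] 554
8.8167 [0.5391 0.1545 0.2149] 0.06818680904930662
```

View pics/w5.png

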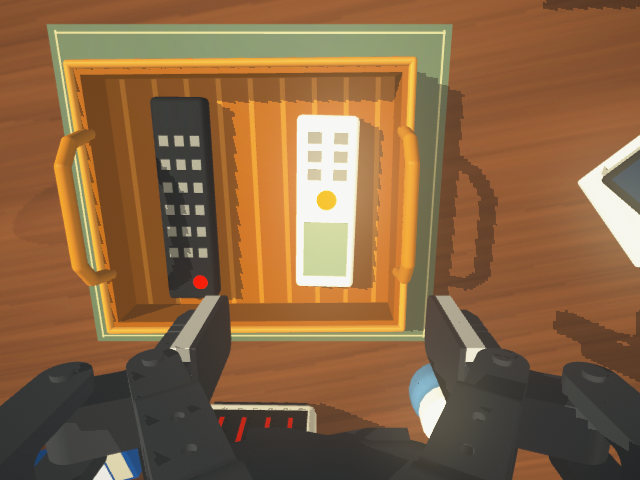

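The wrist view shows the tray on the mat with margin all round, the white remote at (row 200, col 327) and the black one at (195, 183). The white remote's centre is about (0.5387, 0.1505), top z=0.025, yaw −11.9°. I go down over it.

Request:
{"op": "jog_arm", "data": {"targets": [[0, -0.4, 2, 0, 0, 1], [0, -0.4, 5, 0, 0, 1.5], [0, -0.4, 8, 0, 0, 1.5], [0, -0.4, 10.5, 0, 0, 1.5], [0, -0.4, 12, 0, 0, 1.5], [0, -0.4, 13.5, 0, 0, 1.5], [0, -0.4, 14, 0, 0, 1.5], [0, -0.4, 14, 0, 0, 1.5]], "hand": 0.7}}

```text
time_s: 9.48
position: [0.5379, 0.1502, 0.0741]
tool_rot: [[-0.979, 0.203, -0.003], [0.203, 0.979, -0.0], [0.003, -0.001, -1.0]]
ft_force: [-0.6, -0.9, 0.1]
grip_width: 0.0598
gripper_force: 0.0
```

```bash
python3 - <<'E'
from geo import *
d=img('wrist','w6.png'); W=pts(d)
for r in env.regions_of('wrist','ac_remote')[:1]:
    p=W[r['pixels']]; p=p[~np.isnan(p[:,0])]; p=p[p[:,2]>.015]; print(r['score'],r['point'],rect(p),np.percentile(p[:,2],[10,50,90]))
rel([.5387,.1505,.011],down(-11.9)); print(env.observe()['grip_width'])
E
```

```text
0.71 [251.1, 331.4] [538.8489 150.4348  48.0921 139.0934  78.1596] [0.0241 0.0253 0.0262]
t 9.58 pos [0.5388 0.1501 0.0759] row [0.02 0.03 6.49] [0.  0.  0.2] F [-0.4  0.3  0.4] q [  3.  32.  86.   0.  62. -75.]
0.06008670042762981
```

View pics/w6.png

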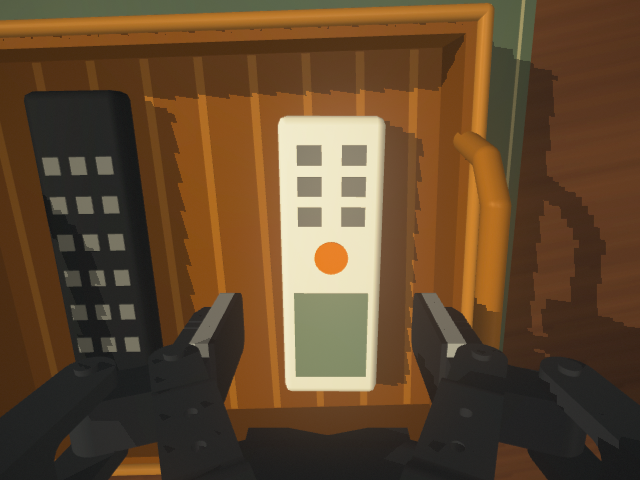

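```bash
python3 - <<'E'
from geo import *
s=env.observe(); R=np.array(s['tool_rot']); p0=np.array(s['position'])
W=pts(img('wrist')); L=(W-p0)@R
k=(W[...,2]>.083)&~np.isnan(W[...,0])
for lo in np.arange(.025,.085,.005):
    for sg in (1,-1):
        m=k&(sg*L[...,1]>lo)&(sg*L[...,1]<lo+.005)
        if m.sum()>20: print(sg,round(lo,3),m.sum(),'lowest part above TCP mm',round(-1000*np.percentile(L[m][:,2],99),1), 'x',np.percentile(L[m][:,0],[2,98]))
E
```

```text
1 0.025 3936 lowest part above TCP mm 8.4 x [-0.0099  0.0176]
-1 0.025 2296 lowest part above TCP mm 57.6 x [0.0122 0.0178]
1 0.03 2244 lowest part above TCP mm 10.4 x [0.0047 0.0171]
-1 0.03 4253 lowest part above TCP mm 8.2 x [-0.0097  0.0174]
1 0.035 1180 lowest part above TCP mm 12.5 x [0.0028 0.0138]
-1 0.035 1508 lowest part above TCP mm 10.8 x [0.0105 0.0138]
1 0.04 2059 lowest part above TCP mm 15.7 x [-0.0064  0.0121]
-1 0.04 1763 lowest part above TCP mm 13.3 x [-0.0062  0.0128]
1 0.045 3392 lowest part above TCP mm 48.0 x [-0.0113  0.0123]
-1 0.045 1925 lowest part above TCP mm 47.3 x [-0.0066  0.0075]
1 0.05 5801 lowest part above TCP mm 51.4 x [-0.0079  0.0133]
-1 0.05 6600 lowest part above TCP mm 50.2 x [-0.0106  0.0126]
1 0.055 2314 lowest part above TCP mm 52.3 x [-0.0081  0.0134]
-1 0.055 3617 lowest part above TCP mm 51.7 x [-0.0081  0.0135]
1 0.06 377 lowest part above TCP mm 54.8 x [-0.0084  0.0125]
-1 0.06 1665 lowest part above TCP mm 53.2 x [-0.0081  0.0127]
```

The linkage reaches 60 mm sideways only 52 mm above the TCP, so it would hit the handle bar. I check whether gripping nearer the remote's end clears the handle.

```bash
python3 - <<'E'
from geo import *
s=env.observe(); R=np.array(s['tool_rot']); p0=np.array(s['position'])
c0=np.array([.5387,.1505,0])
for cam in ['wrist','scene','top']:
    W=pts(img(cam)); L=(W-c0)@R; L[...,0]*=-1   # +x = display end
    for lo in range(-80,81,8):
        m=(L[...,0]*1000>lo)&(L[...,0]*1000<lo+8)&(abs(L[...,1]-.058)<.018)&(W[...,2]>.034)&(W[...,2]<.082)
        if m.sum()>3: print(cam,lo,m.sum(),'top z',np.percentile(W[m][:,2],95).round(4),'y',np.percentile(L[m&(W[...,2]>np.percentile(W[m][:,2],60))][:,1],[5,95]))
E
```

```text
wrist -80 634 top z 0.0436 y [0.0563 0.0608]
wrist -72 621 top z 0.0437 y [0.0563 0.061 ]
wrist -64 835 top z 0.0644 y [0.0513 0.0582]
wrist -56 1025 top z 0.0705 y [0.052  0.0592]
wrist -48 1179 top z 0.0766 y [0.0521 0.0595]
wrist -40 1155 top z 0.0775 y [0.0529 0.0595]
wrist -32 1134 top z 0.0774 y [0.0531 0.0599]
wrist -24 1091 top z 0.0775 y [0.0533 0.0601]
wrist -16 1048 top z 0.0775 y [0.0537 0.0605]
wrist -8 1016 top z 0.0774 y [0.054  0.0606]
wrist 0 979 top z 0.0774 y [0.0543 0.0608]
wrist 8 714 top z 0.0774 y [0.0545 0.0618]
wrist 16 127 top z 0.0436 y [0.06   0.0633]
scene -48 4 top z 0.0655 y [0.0656 0.0658]
scene -40 5 top z 0.0741 y [0.0649 0.0657]
scene -32 5 top z 0.0766 y [0.0636 0.0648]
scene -24 7 top z 0.0776 y [0.0627 0.0648]
scene -16 10 top z 0.0781 y [0.0592 0.0644]
scene -8 15 top z 0.0801 y [0.059  0.0634]
scene 0 10 top z 0.0799 y [0.059  0.0657]
scene 8 13 top z 0.0796 y [0.0588 0.0664]
scene 16 11 top z 0.0793 y [0.0604 0.0669]
scene 24 13 top z 0.079 y [0.0622 0.0665]
scene 32 13 top z 0.079 y [0.0597 0.0665]
scene 40 20 top z 0.0739 y [0.0611 0.0672]
scene 48 20 top z 0.0627 y [0.0603 0.0666]
scene 56 10 top z 0.0421 y [0.0617 0.067 ]
scene 64 10 top z 0.0466 y [0.0665 0.0696]
scene 72 9 top z 0.042 y [0.0626 0.0699]
scene 80 12 top z 0.0461 y [0.0632 0.0708]
```

The handle spans only −61…+47 mm along the remote, so a grip at +59 mm (display end) is clear. I move there first, then go down.

Request:
{"op": "jog_arm", "data": {"targets": [[-2, -0.1, 0, 0, 0, 0], [-4, -0.1, 0, 0, 0, 0], [-5.9, -0.1, 0.5, 0, 0, 0], [-5.9, -0.1, 2, 0, 0, 0], [-5.9, -0.1, 3.5, 0, 0, 0], [-5.9, -0.1, 4.5, 0, 0, 0], [-5.9, -0.1, 5, 0, 0, 0], [-5.9, -0.1, 5, 0, 0, 0]], "hand": 0.68}}

```text
time_s: 10.45
position: [0.5955, 0.1369, 0.0246]
tool_rot: [[-0.979, 0.204, -0.002], [0.204, 0.979, -0.0], [0.001, -0.0, -1.0]]
ft_force: [0.2, -0.1, 0.2]
grip_width: 0.0583
gripper_force: 0.0
```

Request:
{"op": "jog_arm", "data": {"targets": [[0, 0, 0.5, 0, 0, 0], [0, 0, 1, 0, 0, 0], [0, 0, 1.4, 0, 0, 0], [0, 0, 1.4, 0, 0, 0]]}}

```text
time_s: 10.78
position: [0.5963, 0.1365, 0.0112]
tool_rot: [[-0.979, 0.204, 0.001], [0.204, 0.979, -0.0], [-0.001, -0.0, -1.0]]
ft_force: [0.6, -1.6, 0.7]
grip_width: 0.0583
gripper_force: 0.0
```

```bash
python3 - <<'E'
from geo import *
rel([.5962,.1373,.007],down(-11.9)); s=env.observe(); print(s['grip_width'])
R=np.array(s['tool_rot']); p0=np.array(s['position']); d=img('wrist','w7.png')
E
```

```text
t 10.78 pos [0.5963 0.1365 0.0112] row [0.02 0.07 0.42] [-0.   0.   0.1] F [ 0.6 -1.6  0.7] q [  2.  41.  80.  -0.  59. -76.]
0.058349297080652646
```

Request:
{"op": "jog_arm", "data": {"targets": [[0, 0.05, 0.3, 0, 0, 0], [0, 0.05, 0.3, 0, 0, 0]]}}

```text
time_s: 11.0
position: [0.5968, 0.1371, 0.0086]
tool_rot: [[-0.979, 0.204, 0.002], [0.204, 0.979, -0.0], [-0.002, 0.0, -1.0]]
ft_force: [1.7, -3.0, 0.6]
grip_width: 0.058
gripper_force: 0.0
```

Request:
{"op": "jog_arm", "data": {"targets": [[0, 0, 0, 0, 0, 0], [0, 0, 0, 0, 0, 0], [0, 0, 0, 0, 0, 0], [0, 0, 0, 0, 0, 0], [0, 0, 0, 0, 0, 0], [0, 0, 0, 0, 0, 0]], "hand": 0.2, "newtons": 60}}

```text
time_s: 11.5
position: [0.5961, 0.1376, 0.0089]
tool_rot: [[-0.979, 0.203, 0.001], [0.203, 0.979, 0.0], [-0.001, 0.0, -1.0]]
ft_force: [0.1, -0.1, 5.5]
grip_width: 0.0464
gripper_force: 62.1
```

Request:
{"op": "jog_arm", "data": {"targets": [[0, 0, -0.3, 0, 0, 0], [0, 0, -1, 0, 0, 0], [0, 0, -2, 0, 0, 0], [0, 0, -3, 0, 0, 0], [0, 0, -4, 0, 0, 0], [0, 0, -4, 0, 0, 0]]}}

```text
time_s: 12.0
position: [0.5972, 0.1375, 0.051]
tool_rot: [[-0.979, 0.204, 0.004], [0.204, 0.979, 0.0], [-0.004, 0.001, -1.0]]
ft_force: [0.3, -0.3, -2.1]
grip_width: 0.0463
gripper_force: 61.6
```

```bash
python3 - <<'E'
from geo import *
s=env.observe(); R=np.array(s['tool_rot']); p0=np.array(s['position']); print(s['time_s'],p0,s['grip_width'],s['gripper_force'],s['ft_force'])
for c in ['wrist','scene']:
    d=img(c,c+'8.png'); W=pts(d)
    for r in env.regions_of(c,'ac_remote')[:3]:
        p=W[r['pixels']]; p=p[~np.isnan(p[:,0])]; p=p[p[:,2]>.015]
        if p[:,1].mean()>0: print(c,r['score'],r['point'],rect(p),p.mean(0),'normal',np.linalg.svd(p-p.mean(0),full_matrices=False)[2][2])
E
```

```text
12.0 [0.5972 0.1375 0.051 ] 0.046259341833706405 61.587806940078735 [ 0.2539 -0.3169 -2.078 ]
wrist 0.84 [167.4, 330.3] [564.9327 142.9758  50.4036 135.351   75.5978] [0.547  0.1477 0.067 ] normal [-0.0085  0.0004  1.    ]
scene 0.47 [291.8, 373.7] [600.9879 140.6625  56.3579  37.055   32.7292] [0.5977 0.1391 0.0646] normal [ 0.8795 -0.4107 -0.2405]
```

View pics/wrist8.png

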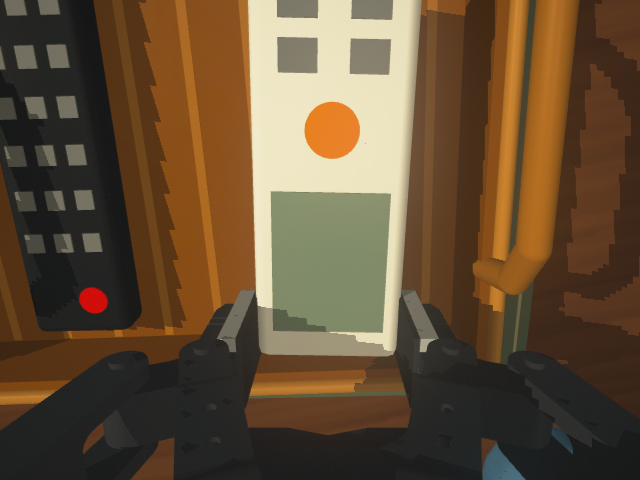

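The remote is held level between the pads (display at row 260, cols 270–390), and the black remote stays in the tray. Next I work out the show pose.

```bash
cat >> h.py <<'E'
OFF=np.array([.059,0,.0035])
def show(cam=(.630,.444,.128),az=29.5,tilt=50,d=.2,go=True):
    a,t=np.radians([az,tilt]); z=np.array([-np.cos(t)*np.cos(a),-np.cos(t)*np.sin(a),np.sin(t)])
    y=np.array([-np.sin(a),np.cos(a),0]); x=np.cross(y,z)
    R=np.stack([-x,y,-z],1); P=np.array(cam)+d*z-R@OFF
    if go: print('goal tcp',P.round(4)); rel(P,R)
    return P,R,np.stack([x,y,z],1)
E
python3 -c "
from h import *
show()"
```

```text
goal tcp [0.5555 0.4018 0.3218]
t 12.2 pos [0.5958 0.1373 0.0479] row [  9.35  25.07 -27.38] [-14.4 -38.3 -39.5] F [-0.8 -0.8 -1.8] q [  2.  38.  78.   0.  64. -76.]
```

Request:
{"op": "jog_arm", "data": {"targets": [[0, 0, -1, 0, 0, 0], [0, 0, -3, 0, 0, 0], [0, 0, -5.5, 0, 0, 0], [0, 0, -8, 0, 0, 0], [0, 0, -10.5, 0, 0, 0], [0, 0, -13, 0, 0, 0], [0, 0, -15.5, 0, 0, 0], [0, 0, -17, 0, 0, 0]]}}

```text
time_s: 12.87
position: [0.5964, 0.1374, 0.2216]
tool_rot: [[-0.979, 0.204, 0.003], [0.204, 0.979, 0.0], [-0.003, 0.001, -1.0]]
ft_force: [0.2, 0.1, -2.0]
grip_width: 0.0462
gripper_force: 61.8
```

```bash
python3 -c "
from h import *
show()"
```

```text
goal tcp [0.5555 0.4018 0.3218]
t 12.87 pos [0.5964 0.1374 0.2216] row [  9.35  25.06 -10.03] [-14.4 -38.  -39.5] F [ 0.2  0.1 -2. ] q [  2.  28.  65.   0.  86. -76.]
```

Request:
{"op": "jog_arm", "data": {"targets": [[0.2, 0.6, -1, -0.3, -0.8, -0.8], [0.7, 1.9, -2, -1, -2.8, -2.9], [1.3, 3.5, -3, -2, -5.3, -5.5], [2, 5.3, -4, -3, -8, -8.3], [2.6, 7, -5, -4, -10.6, -11], [3.3, 8.8, -6, -5, -13.3, -13.8], [4, 10.5, -7, -6, -16, -16.6], [4.6, 12.3, -8, -7.1, -18.6, -19.4]]}}

```text
time_s: 13.53
position: [0.5745, 0.2692, 0.2984]
tool_rot: [[-0.934, -0.153, 0.322], [-0.122, 0.986, 0.112], [-0.335, 0.065, -0.94]]
ft_force: [0.6, 0.3, -1.5]
grip_width: 0.0464
gripper_force: 61.8
```

```bash
python3 -c "
from h import *
show()"
```

```text
goal tcp [0.5555 0.4018 0.3218]
t 13.53 pos [0.5745 0.2692 0.2984] row [-0.63 13.52 -1.33] [ -7.1 -19.5 -19.9] F [ 0.6  0.3 -1.5] q [ 14.  20.  69.   2.  71. -85.]
```

Request:
{"op": "jog_arm", "data": {"targets": [[0, 1.8, -0.2, -0.9, -2.5, -2.6], [-0.1, 3.6, -0.4, -1.9, -5, -5.2], [-0.2, 5.4, -0.6, -2.8, -7.6, -7.8], [-0.3, 7.2, -0.8, -3.8, -10.2, -10.4], [-0.4, 9, -1, -4.7, -12.9, -13.2], [-0.5, 10.6, -1.1, -5.6, -15.3, -15.7], [-0.6, 12, -1.2, -6.4, -17.5, -17.9], [-0.6, 13.2, -1.3, -7, -19.2, -19.6]]}}

```text
time_s: 14.2
position: [0.5562, 0.3985, 0.3205]
tool_rot: [[-0.673, -0.488, 0.556], [-0.374, 0.873, 0.312], [-0.638, 0.002, -0.77]]
ft_force: [0.1, -0.9, -2.0]
grip_width: 0.0466
gripper_force: 61.9
```

Request:
{"op": "jog_arm", "data": {"targets": [[0, 0, 0, 0, 0, 0], [0, 0, 0, 0, 0, 0], [0, 0, 0, 0, 0, 0]]}}

```text
time_s: 14.45
position: [0.5576, 0.3967, 0.3208]
tool_rot: [[-0.676, -0.483, 0.556], [-0.371, 0.875, 0.31], [-0.636, 0.003, -0.771]]
ft_force: [-0.4, -0.4, -1.6]
grip_width: 0.0464
gripper_force: 61.9
```

```bash
python3 - <<'E'
from geo import *
_,_,F=show()
np.save('F.npy',F)
for c in ['wrist','scene','top']:
    d=img(c,c+'9.png'); W=pts(d); print(c,np.array(d['cam_to_world'])[:3,3])
    for t in ['ac_remote','phone']:
      for r in env.regions_of(c,t)[:2]:
        p=W[r['pixels']]; p=p[~np.isnan(p[:,0])]
        if len(p)<30 or p[:,1].mean()<.2: continue
        q=p
        for _ in range(6):
            cen=q.mean(0); v=np.linalg.svd(q-cen,full_matrices=False)[2]; n=v[2]*np.sign(v[2][2]); q=q[abs((q-cen)@n)<.004]
        print(c,t,round(r['score'],2),np.array(r['point']),len(p),len(q),q.mean(0),'n',n,'az',np.degrees(np.arctan2(-n[1],-n[0])).round(1),'tilt',np.degrees(np.arcsin(n[2])).round(1),'long',v[0],'ext',(np.percentile((q-cen)@v[0],[1,99])),np.percentile((q-cen)@v[1],[1,99]))
a=cv2.imread('pics/wrist9.png'); b=np.vstack([cv2.imread('pics/scene9.png')[180:400,400:600],cv2.imread('pics/top9.png')[130:350,60:260]])
cv2.imwrite('pics/c9.png',cv2.resize(np.hstack([a,cv2.resize(b,(436,480))[:,:]]),None,fx=.74,fy=.74,interpolation=3))
E
```

```text
goal tcp [0.5555 0.4018 0.3218]
t 14.45 pos [0.5576 0.3967 0.3208] row [-0.11  0.55 -0.03] [-0.3 -0.5 -0.6] F [-0.4 -0.4 -1.6] q [ 24.  18.  75.   4.  47. -96.]
wrist [0.4318 0.3259 0.3874]
wrist ac_remote 0.85 [167.9 328.8] 55131 54954 [0.5134 0.3725 0.3008] n [-0.5588 -0.3113  0.7687] az 29.1 tilt 50.2 long [0.6843 0.3505 0.6394] ext [-0.0465  0.0582] [-0.0229  0.0229]
scene [1.1993 0.1521 1.4143]
scene ac_remote 0.91 [249.6 493.1] 376 150 [0.5325 0.3789 0.3119] n [-0.5199 -0.3868  0.7616] az 36.7 tilt 49.6 long [0.5475 0.5334 0.6447] ext [-0.0933  0.0453] [-0.0308  0.0224]
scene phone 0.58 [312.8 483.5] 846 799 [0.5921 0.4229 0.0908] n [-0.5542 -0.3269  0.7655] az 30.5 tilt 50.0 long [0.6691 0.3721 0.6433] ext [-0.0794  0.0673] [-0.0329  0.0337]
top [ 0.216  -0.0465  1.7693]
top phone 0.72 [204.4 163.1] 366 90 [0.577  0.3821 0.1133] n [-0.7103  0.7038  0.0105] az -44.7 tilt 0.6 long [-0.2169 -0.233   0.948 ] ext [-0.1002  0.4443] [-0.0536  0.0899]
```

View pics/c9.png

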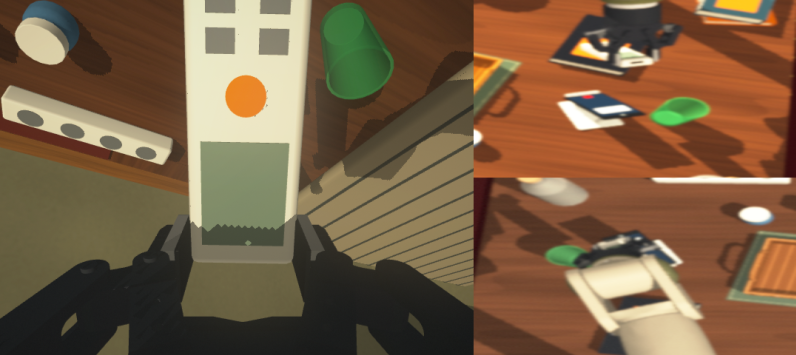

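The wrist view shows the remote held with its back toward the phone, which it hides. The scene view at right shows the phone, stand and tumbler undisturbed. The remote plane measures az 29.1° and tilt 50.2°, so only a small correction is needed.

Request:
{"op": "jog_arm", "data": {"targets": [[-0.1, 0.3, 0, -0.1, -0.2, -0.3], [-0.1, 0.55, 0, -0.3, -0.5, -0.6], [-0.1, 0.55, 0, -0.3, -0.5, -0.6], [-0.1, 0.55, 0, -0.3, -0.5, -0.6], [-0.1, 0.55, 0, -0.3, -0.5, -0.6], [-0.1, 0.55, 0, -0.3, -0.5, -0.6], [-0.1, 0.55, 0, -0.3, -0.5, -0.6], [-0.1, 0.55, 0, -0.3, -0.5, -0.6]]}}

```text
time_s: 15.57
position: [0.5561, 0.4019, 0.3218]
tool_rot: [[-0.666, -0.493, 0.56], [-0.377, 0.87, 0.318], [-0.644, -0.0, -0.765]]
ft_force: [0.3, 0.7, -1.4]
grip_width: 0.0461
gripper_force: 61.9
```

```bash
python3 - <<'E'
from geo import *
P,R,F=show()
d=img('wrist'); W=pts(d); r=env.regions_of('wrist','ac_remote')[0]
p=W[r['pixels']]; p=p[~np.isnan(p[:,0])]; q=(p-np.array([.630,.444,.128]))@F
print('in phone frame: face height',np.median(q[:,2]),'y',np.percentile(q[:,1],[1,99]),'x',np.percentile(q[:,0],[1,99]))
for b in ([-.03,-.01],[.01,.03],[.04,.06]):
    k=(q[:,0]>b[0])&(q[:,0]<b[1]); print(b,np.percentile(q[k,1],[1,99]).mean(),np.median(q[k,2]))
d=img('scene'); W=pts(d)
for r in env.regions_of('scene','tray')[:1]:
    p=W[r['pixels']]; p=p[(p[:,2]>.03)&(p[:,2]<.05)]; print('tray',rect(p))
E
```

```text
goal tcp [0.5555 0.4018 0.3218]
t 15.57 pos [0.5561 0.4019 0.3218] row [ 0.04  0.03 -0.04] [0.  0.1 0. ] F [ 0.3  0.7 -1.4] q [ 25.  18.  76.   4.  47. -96.]
in phone frame: face height 0.21976779696372023 y [-0.0233  0.023 ] x [-0.0388  0.0659]
[-0.03, -0.01] 0.0003248448484864837 0.21956753896476117
[0.01, 0.03] -0.00045745580088610814 0.21998640693246518
[0.04, 0.06] -0.0010537754815342585 0.22013206974713212
tray [527.6825  97.7592 245.3439 216.4388  80.5885]
```

```bash
python3 -c "
from rig import env
print(env.close_job())"
```

```text
the job is handed in; nothing more can be done
None
```

The job is handed in: the tray sits square on the mat with the black remote still in it, and the white remote is held about 20 cm out from the phone's lens, centred, with its back squarely to it and its display end toward the phone's top; I saw nothing else disturbed.

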